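Drive the seized axle pin out of a caster and take the wheel off

ROBOT

A 7-joint arm with a two-finger parallel gripper is mounted at the origin on a cart in front of the work surface, level with it; the furniture and walls round the work are solid. World frame = base frame: x ahead of the robot, y to its left, z up, the work surface at z = 0. Lengths are in mm, angles in rad, forces in N, time in s.
With the tool pointing down it reaches from about 375 to 925 mm from the base axis. Payload 3.1 kg.
Tool frame: the origin (TCP) lies at the very end of the fingers, on their centre line; the grasp point (between the pads) lies 19 mm behind it (bot.grip_point_offset is the distance from the TCP to the grasp point, in mm); z points along the fingers, y is the line along which they close (so a half turn about z gives the same grasp; the last joint's range is limited). The gripper opens to 85 mm and grips with 20 to 120 N. Pads are 22 mm wide; open, the fingers measure 114 mm over their backs; the gripper's body (76 mm by 85 mm) begins 54 mm behind the grasp point. The pads swing forward as they close: fully open they stand 13 mm farther back than shut.
Start: joints at [-1.408, 0.383, 0.044, 1.598, -0.018, 1.161, -0.05], TCP at [167.582, 628.028, 231.269] pointing down, gripper open.
Joint ranges: [-2.61, 2.61], [-0.41, 2.15], [-1.48, 1.57], [0, 2.5], [-1.57, 4.71], [0.05, 1.97], [-2.85, 2.85]. Speed limits (rad/s): [2.79, 2.79, 3.14, 3.14, 3.14, 3.14, 3.14].

INTERFACE

Orientations are given as a rotation vector (axis times angle).
In Python, from bench import bot, imaging, close_job gives the robot as it stands. The module is installed in compiled form; this text tells all that it offers.
- The arm moves only by the tool jog_arm, never from a script. Its argument "increments" is a list of rows, each a list of 7 numbers: the shift along the world's x, y, z in mm, then the turn, a rotation vector about the world's x, y, z in rad, then the finger opening in mm, from 0 to 85.4. In form: [[x, y, z, ax, ay, az, claw], ...]. A call has 1 to 10 rows; each row shifts and turns the commanded pose from where the row before left it; what a row does not reach is not made up. A row lasts 1/12 s, in which the tool goes at most 41.7 mm and 7.16 degrees, less where a joint would pass 70% of its speed; a pose out of reach is approached as far as the arm can. A call with a gripper value outside its range is refused whole. The fingers move at their own pace and stop on an object; "newtons" is the grip in N (left out, the last holds). Time passes only in rows, so rows that do not move let the fingers close. It gives the time, the measured TCP pose, the force, the opening and the grip force at its end, in the units of the state.
- bot.state(): the state, without advancing time (a new reading comes with each control period).
- imaging.snapshot(name): name is "side" or "top"; returns (picture, depth): 480x640x3 uint8, red, green, blue; 480x640 float32, mm along the optical axis (not along the pixel's ray), 0 where there is no reading.
- imaging.camera_info(name): a dict with "fx", "fy", "cx", "cy" (pixels), "dist" ([k1, k2, p1, p2, k3] as OpenCV has them; the pictures are not rectified), "origin" and "rotation" of the camera in the world. Camera axes: x right, y down, z forward; pixel columns grow to the right and rows downward; lengths in mm; the calibration is good to about 2 mm. A picture is of the moment at which its call begins. camera_info takes no time and is no camera call.
- close_job(): hands the job in; it is judged then, once.
The state is a dict: "t": time; "qpos": joint angles; "qd": joint speeds; "effort": joint torques, N m; "tcp_pos": TCP position; "ee_rot": TCP orientation; "contact_force": force on the tool from outside, world axes, zero at the start; "wrist_torque": the same for the moment, N m; "width": finger opening in mm; "grip_force": force on a finger pad.
Only numpy, scipy, OpenCV 4.12 (cv2) and the standard library are available. Lean on these libraries where they do the work, as an engineer would, in place of code of your own. Each camera call takes 0.05 s, during which the arm holds its last target. There are 200 camera calls.

TASK

The worn wheel of the caster held in the small vice has to come off. With the long thin pin punch from the stand, feel for the axle hole in the top of the fork and press the seized axle pin steadily down, never with more than 30 N, until it is clear of the wheel, in the block below. Slide the wheel out of the open end of the fork without forcing it and lay it flat in the shallow tray; the punch goes back upright in its own hole, and the other punches and the sanding block are left alone.

Things in the scene. Friction and masses are not known exactly. Their poses are not given: they have to be found in the camera images.
- vice: Small grey drill-press vice, bolted down, jaws 64 mm high, holding a steel caster on its side by the stem, so the axle is vertical and the fork's two cheeks lie level. Origin on the bench plane right under the axle; z is the axle line, +x the open end of the fork, the way the wheel slides out. The vice lies at x -155 to -50, y -155 to 45 mm, its screw and tommy bar at the -y end.
- axle_hole (a point): Centre of the axle hole's mouth in the top face of the upper cheek, 70 mm above the bench; z up. Hole 8.5 mm across, no chamfer, through the 5 mm cheek; the flat face round it is 26 mm across. The plain upper end of the seized 8 mm axle pin lies 3 to 8 mm down inside. The pin has its head below and comes out downward only.
- fork_end (a point): Middle of the fork's open end, 13 mm from the axle along the vice's +x, 54 mm above the bench. The cheeks are 26 mm wide, 5 mm thick and rounded about the axle (radius 13 mm): lower cheek 38 to 43 mm, upper 65 to 70 mm above the bench; behind the wheel a crown joins them, 30 mm from the axle.
- block_top (a point): Top of the round steel bench block (36 mm across, 38 mm high) under the lower cheek, on the axle line; its bore takes the pin. The pin moves under about 12 N at any depth and stays where left. It frees the wheel when its upper end is 27 mm below axle_hole and lands dead, head on the bore's floor, at 29 mm. Grip and arm give some mm under this load: feel the landing, a rise above 12 N.
- wheel: Caster wheel, black tyre on a grey hub, 50 mm across, 20 mm thick, bore 10 mm, about 70 g, lying level and loose on the lower cheek round the pin (1 mm play, 2 mm of air above it), its sides standing out 12 mm beyond the cheeks. Origin at the centre of its underside, 43 mm above the bench at the start; z along its axis.
- stand: Grey sheet-steel punch stand, bolted down: a plate 46 mm (x) by 170 mm (y), 5 mm thick, top 55 mm above the bench, open below, on two end legs. Origin on the bench under its middle. Three 11.5 mm holes at y = -50, 0 and +50 mm (x = 0), a punch hanging in each by its collar; any punch may be in any hole.
- pin_punch: Long thin pin punch, middle height of the three: dark knurled handle 14 mm thick, 85 mm long with its collar (21 mm across, 5 mm thick); below the collar a plain steel tip 7.4 mm thick, 44 mm long, flat-ended. 120 g. Origin at the centre of the collar's underside (55 mm above the bench in the stand), z up along the handle; the tip ends at z = -44 mm.
- fat_punch: Thick punch, tallest of the three: handle 19 mm thick, 95 mm long, collar 26 mm, tip 10.4 mm thick and 44 mm long: too thick for the axle hole. Origin as for pin_punch. Leave it in the stand.
- stub_punch: Short starter punch, lowest of the three: handle 14 mm thick, 62 mm long, collar 21 mm, tapered tip 22 mm long, 5 to 10 mm thick: too short to clear the wheel. Origin as for pin_punch. Leave it in the stand.
- tray: Shallow bare-metal parts tray, fixed, 150 mm (x) by 170 mm (y) outside, rim 14 mm high, walls and floor 3 mm thick. Origin at the centre of its underside, on the bench.
- sanding_block: Loose bystander: brown sanding block, 62 x 101 x 28 mm, lying on the bench behind the vice, to its right. Origin at the centre of its underside. Leave it where it is.
There are look-alikes about, which are no part of the job. What is shaped like the pin_punch but orange is not meant.

How it is judged:
By the outcome, as a careful person would: the job done as asked, in the order asked, and still so for the second after the job is handed in, with the robot touching nothing.
It also fails if it takes over 67 s, if anything falls off the work surface, if the arm or the gripper's body presses on something with over 40 N, if the wrist force passes 120 N, or if a joint passes its speed limit or range.

## Working session

There is one attempt and no reset: what is moved stays moved. The work goes in short steps, Python scripts to look and compute and a tool call to move; the robot and the scene stay as the last step left them, time stands still between calls to the robot, and variables do not carry over. Pictures are saved under pics/ and viewed, at most 14 in all, crops included, and the job is handed in when it is done.

Besides the shell and the picture viewer there is one more tool, called after "Request:" as name([rows], argument=value, ...), one row to a line, values as JSON. jog_arm: Moves the arm, as the interface text tells. Its arguments: {"type":"object","properties":{"increments":{"type":"array"},"newtons":{"type":"number"}},"required":["increments"]}

```bash
mkdir -p pics; cat > h.py <<'E'
import numpy as np,cv2
from bench import bot,imaging
def cam(n):
    c=imaging.camera_info(n);K=np.array([[c['fx'],0,c['cx']],[0,c['fy'],c['cy']],[0,0,1.]])
    return K,np.array(c['dist'],float),np.array(c['origin'],float),np.array(c['rotation'],float).reshape(3,3)
def ray(n,uv):
    K,d,o,R=cam(n);p=cv2.undistortPoints(np.array(uv,float).reshape(-1,1,2),K,d).reshape(-1,2)
    return o,np.c_[p,np.ones(len(p))]@R.T
def onz(n,uv,z):
    o,v=ray(n,uv);return o+v*((z-o[2])/v[:,2])[:,None]
def proj(n,P):
    K,d,o,R=cam(n);return cv2.projectPoints((np.array(P,float).reshape(-1,3)-o)@R,np.zeros(3),np.zeros(3),K,d)[0].reshape(-1,2)
def cloud(n,dep):
    v,u=np.mgrid[0:480,0:640];o,r=ray(n,np.c_[u.ravel(),v.ravel()]);
    return (o+r*dep.reshape(-1,1)).reshape(480,640,3)
def snap(n,tag):
    im,d=imaging.snapshot(n);cv2.imwrite(f'pics/{tag}.png',im[:,:,::-1]);np.save(f'{tag}.npy',d);np.save(f'{tag}_rgb.npy',im);return im,d
E
python3 - <<'E'
from h import *
for n in('top','side'):
    snap(n,n+'0');K,d,o,R=cam(n);print(n,K[0,0],d,o,R.round(2).tolist())
s=bot.state();print(s)
E
```

```text
Traceback (most recent call last):
  File "h.py", line 5, in cam
    return K,np.array(c['dist'],float),np.array(c['origin'],float),np.array(c['rotation'],float).reshape(3,3)
                                                                   ~~~~~~~~~~~~~~~~~~~~~~~~~~~~~~~~~~~~~^^^^^
ValueError: cannot reshape array of size 3 into shape (3,3)
```

Rotation is a rotation vector.

```bash
sed -i "s/np.array(c\['rotation'\],float).reshape(3,3)/cv2.Rodrigues(np.array(c['rotation'],float))[0]/" h.py
python3 - <<'E'
from h import *
for n in('top','side'):
    if n=='side': snap(n,n+'0')
    K,d,o,R=cam(n);print(n,K[0,0],d,o,R.round(2).tolist())
s=bot.state();print(s)
E
```

```text
top 526.3556269599924 [-0.16024348  0.          0.          0.          0.        ] [ 379.18741393  -22.34447669 1270.60061966] [[-0.02, -0.99, 0.12], [-1.0, 0.02, 0.02], [-0.02, -0.12, -0.99]]
side 510.7933431506042 [0.01390339 0.         0.         0.         0.        ] [ 581.82097284 -868.46220366  602.07770825] [[1.0, -0.0, -0.03], [0.03, -0.53, 0.85], [-0.02, -0.85, -0.53]]
{'t': 0.1, 'qpos': array([-1.40779948,  0.38379281,  0.04384406,  1.59943917, -0.01791953,
        1.16121302, -0.0498925 ]), 'qd': array([-2.10659191e-03, -1.78293457e-03, -1.87853614e-04, -3.57060791e-03,
        1.72339546e-05,  2.17637847e-03,  1.66510094e-03]), 'effort': array([ 3.29812916e-03, -4.34730971e+01,  1.02973860e+00, -2.50456452e+01,
        1.09079765e-02,  5.41321118e-03, -5.12857724e-06]), 'tcp_pos': array([167.37902934, 627.17680869, 229.97703386]), 'ee_rot': array([-0.40835921, -3.11473036,  0.00385015]), 'contact_force': array([ 0.14976826, -0.23593515, -0.75539661]), 'wrist_torque': array([0.00867345, 0.02830469, 0.01727887]), 'grip_force': 0.0, 'width': 85.41576540228024}
```

View pics/top0.png

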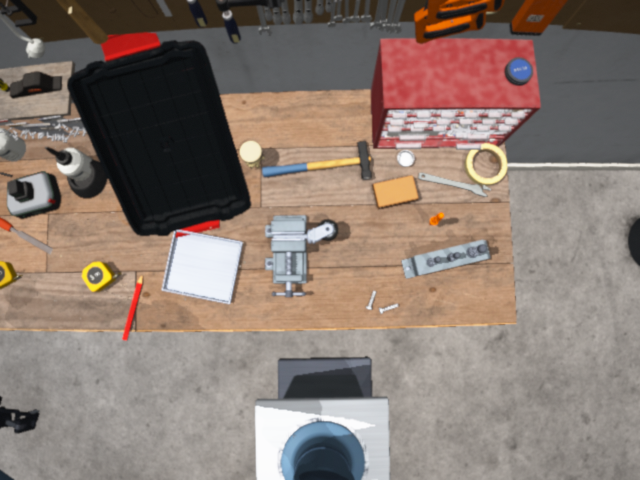

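View pics/side0.png

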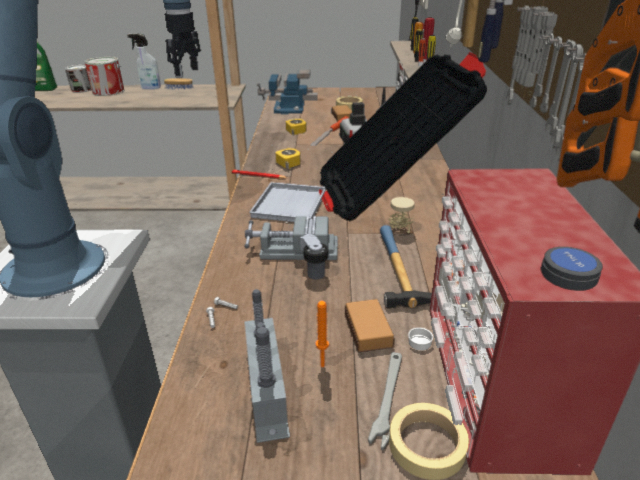

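The top view shows the caster wheel at (326,231) in the vice (290,255), the tray at (203,266), the stand at (447,258) with three punches, and the sanding block at (396,191). The side view shows the stand at (265,380) with its punches. Punch candidates are the three in the stand (the tallest and lowest are decoys) and the orange one at (437,219), also excluded. Next I measure them and take close crops.

```bash
python3 - <<'E'
from h import *
t=np.load('top0_rgb.npy');s=np.load('side0_rgb.npy')
a=cv2.resize(t[205:285,260:500],None,fx=3.3,fy=3.3,interpolation=3)
b=cv2.resize(s[280:445,230:345],None,fx=3.4,fy=3.4,interpolation=3)[:,:390]
c=cv2.resize(s[205:300,235:350],None,fx=3.4,fy=3.4,interpolation=3)[:,:390]
out=np.zeros((600,800,3),np.uint8)
out[:264,:792]=a[:264,:792]; cv2.imwrite('pics/c1.png',out[:264,:,::-1])
o=np.zeros((565,800,3),np.uint8);o[:min(565,b.shape[0]),:390]=b[:565];o[:c.shape[0],400:790]=c
cv2.imwrite('pics/c2.png',o[:,:,::-1])
for n,win in(('top',(220,285,395,500)),('side',(280,445,230,300))):
    P=cloud(n,np.load(n+'0.npy'));y0,y1,x0,x1=win;Q=P[y0:y1,x0:x1];
    m=(Q[...,2]>49)&(Q[...,2]<60);p=Q[m];print(n,'stand',m.sum(),np.median(p,0).round(1),cv2.minAreaRect(p[:,:2].astype(np.float32)))
    hi=(Q[...,2]>70).astype(np.uint8);k,l,st,ce=cv2.connectedComponentsWithStats(hi)
    for i in range(1,k):
        if st[i,4]>3:
            q=Q[l==i];print(st[i],q[:,2].max().round(1),np.median(q,0).round(1))
P=cloud('top',np.load('top0.npy'))
for nm,(y0,y1,x0,x1),(z0,z1) in(('tray',(225,310,155,250),(9,18)),('block',(170,215,370,425),(22,33)),('cheek',(215,250,300,345),(66,75)),('wheel',(215,250,300,345),(55,66)),('jaw',(210,300,260,312),(58,68))):
    Q=P[y0:y1,x0:x1];m=(Q[...,2]>z0)&(Q[...,2]<z1);p=Q[m];print(nm,m.sum(),np.median(p,0).round(1),cv2.minAreaRect(p[:,:2].astype(np.float32)))
E
```

```text
top stand 1072 [ 476.5 -301.    55.1] ((513.419677734375, -304.544677734375), (116.30648803710938, 169.02987670898438), 11.514656066894531)
[39  0  5  2  9] 94.6 [ 561.7 -274.1   85.1]
[ 74  24  18  12 145] 1270.6 [ 487.7 -354.6  130.6]
[55 32 11  8 67] 1270.6 [ 478.  -309.4  111.2]
[34 36 12  9 75] 144.0 [ 467.8 -258.5  126.2]
side stand 1751 [ 485.6 -343.5   52.5] ((480.4451599121094, -310.9881286621094), (45.97391891479492, 174.9388427734375), 11.776918411254883)
[  22    9   21   90 1046] 602.1 [ 487.4 -365.1  113.7]
tray 608 [523.8 308.3  13.9] ((493.5178527832031, 301.9754638671875), (222.67645263671875, 182.23988342285156), 78.42133331298828)
block 981 [ 644.4 -191.8   27.6] ((659.239990234375, -189.71792602539062), (90.0307388305664, 103.21076965332031), 9.892462730407715)
cheek 279 [543.3  -3.8  69.5] ((540.0963134765625, -1.6865005493164062), (62.926246643066406, 82.7317886352539), 2.5930118560791016)
wheel 362 [544.8  -8.6  62. ] ((539.9304809570312, -4.417758941650391), (68.49606323242188, 87.54286193847656), 0.7501741647720337)
jaw 973 [539.1  65.8  63.2] ((508.35382080078125, 59.606109619140625), (93.501953125, 133.42453002929688), 89.54993438720703)
```

View pics/c1.png

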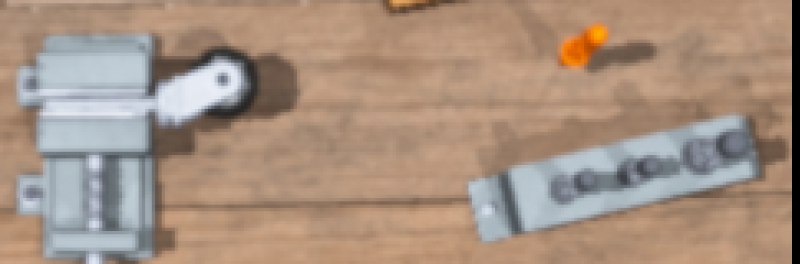

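View pics/c2.png

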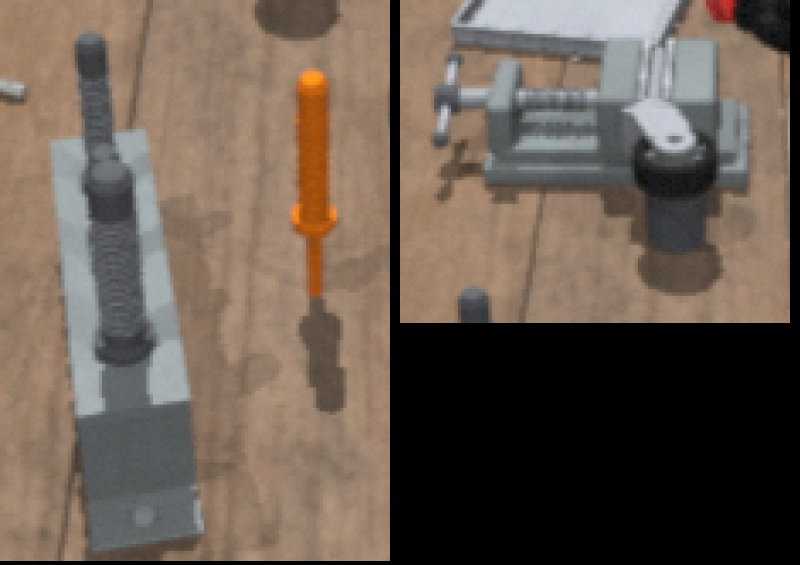

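c1 shows the axle hole at full-frame (327,229). The left punch has its collar at (430,262) and cap at (438,259), with the stub in the middle and the fat one on the right. c2 (side view) shows the fat punch nearest, the low stub hidden behind it, and the thin mid-height one farthest at (257,293). So the pin_punch is in the left hole, at +y.

```bash
python3 - <<'E'
from h import *
from scipy.spatial.transform import Rotation as Ro
print('pin top', onz('top',[[438.2,259.5]],138).round(1), onz('side',[[257.5,293]],138).round(1),'collar',onz('top',[[430.3,261.7]],58).round(1))
for n,z,(y0,y1,x0,x1) in(('top',70,(221,237,318,337)),('side',70,(238,254,305,325))):
    g=cv2.cvtColor(np.load(n+'0_rgb.npy'),7)[y0:y1,x0:x1].astype(int);print(n,x0,y0);print(g)
for n,(y0,y1,x0,x1) in(('top',(235,285,405,495)),('side',(315,410,240,295))):
    P=cloud(n,np.load(n+'0.npy'))[y0:y1,x0:x1];m=(abs(P[...,2]-55)<4).astype(np.uint8)
    k,l,st,c=cv2.connectedComponentsWithStats(m);i=1+st[1:,4].argmax();p=P[l==i]
    print(n,'stand',st[i],p[:,2].mean().round(1),cv2.minAreaRect(p[:,:2].astype(np.float32)))
P=cloud('top',np.load('top0.npy'))
for nm,(y0,y1,x0,x1),(z0,z1) in(('tray',(225,308,158,250),(7,18)),('jaw',(210,300,262,309),(61,66)),('jawfar',(210,236,262,309),(61,66)),('block',(170,215,370,425),(25,31))):
    Q=P[y0:y1,x0:x1];m=((Q[...,2]>z0)&(Q[...,2]<z1)).astype(np.uint8);k,l,st,c=cv2.connectedComponentsWithStats(m);i=1+st[1:,4].argmax();p=Q[l==i]
    print(nm,st[i],cv2.minAreaRect(p[:,:2].astype(np.float32)),p.min(0).round(),p.max(0).round())
print(Ro.from_rotvec(bot.state()['ee_rot']).as_matrix().round(3))
E
```

```text
pin top [[ 467.6 -263.8  138. ]] [[ 473.1 -269.2  138. ]] collar [[ 469.2 -262.1   58. ]]
top 318 221
[[131 125 109  83  60  50  54  69  67  60  59  53  47  50  57  74  94 124
  143]
 [102  98  82  59  47  49  80 120 120 111 102  80  59  52  52  54  64  89
  108]
 [ 67  66  58  48  51  78 125 159 169 169 157 132 107  90  86  71  54  58
   70]
 [ 56  54  63  75 102 139 177 202 211 214 209 198 174 144 132 103  64  46
   51]
 [ 72  91 125 151 182 200 215 225 229 228 229 227 216 189 154 107  65  43
   45]
 [139 168 197 214 225 228 230 229 225 218 222 231 232 217 179 124  74  47
   46]
 [209 220 229 232 233 234 231 217 186 163 179 219 233 228 196 140  88  53
   45]
 [232 233 234 234 235 235 230 198 143 115 141 196 229 230 206 154 102  67
   48]
 [234 234 234 235 236 236 231 198 142 116 138 191 226 231 209 160 113  75
   51]
 [234 234 235 235 237 238 234 218 182 155 170 210 231 230 202 155 127  91
   56]
 [234 234 234 234 236 237 236 232 221 211 216 229 234 225 187 140 118  87
   54]
 [234 234 234 233 234 235 237 236 234 232 232 232 227 202 156 119  95  69
   48]
 [233 233 232 232 233 233 
[... 1978 characters left out ...]
 247] ((538.8798217773438, 328.5119323730469), (68.1109848022461, 178.1470947265625), 41.4682731628418) [454. 241.   7.] [575. 373.  18.]
jaw [  9  10  34  17 313] ((555.3086547851562, 67.2119369506836), (77.07814025878906, 37.681678771972656), 88.6988525390625) [536.  28.  61.] [575. 106.  66.]
jawfar [  9  10  34  16 312] ((556.3054809570312, 67.18929290771484), (77.07814025878906, 35.68754959106445), 88.6988525390625) [538.  28.  61.] [575. 106.  66.]
block [  3   6  46  31 755] ((645.51513671875, -192.1229248046875), (60.55373001098633, 100.64802551269531), 10.507801055908203) [ 608. -246.   25.] [ 680. -138.   31.]
[[-0.966  0.258 -0.001]
 [ 0.258  0.966 -0.002]
 [-0.    -0.002 -1.   ]]
```

Request:
jog_arm([
  [30,-28,5,0,0,0,85],
  [30,-28,5,0,0,0,85],
  [30,-28,0,0,0,0,85],
  [30,-28,0,0,0,0,85],
  [30,-28,0,0,0,0,85],
  [30,-28,0,0,0,0,85],
  [30,-28,0,0,0,0,85],
  [30,-28,0,0,0,0,85],
  [20,-36,0,0,0,0,85],
  [10,-40,0,0,0,0,85],
])

```text
t: 0.93
tcp_pos: [440.2, 326.2, 241.0]
ee_rot: [0.411, 3.113, 0.0]
contact_force: [0.7, -0.1, 0.1]
width: 85.0
grip_force: 0.0
```

Request:
jog_arm([
  [3,-40,0,0,0,-0.11,60],
  [3,-40,0,0,0,-0.11,60],
  [3,-40,0,0,0,-0.11,60],
  [3,-40,0,0,0,-0.11,60],
  [3,-40,0,0,0,-0.11,60],
  [3,-40,0,0,0,-0.11,60],
  [3,-40,0,0,0,-0.11,60],
  [3,-40,0,0,0,-0.11,60],
  [3,-40,0,0,0,-0.11,60],
  [3,-40,0,0,0,-0.115,60],
])

```text
t: 1.77
tcp_pos: [466.8, -73.8, 241.1]
ee_rot: [-1.989, -2.431, -0.001]
contact_force: [0.6, 0.7, -0.9]
width: 60.2
grip_force: 0.0
```

```bash
python3 - <<'E'
from h import *
from scipy.spatial.transform import Rotation as Ro
print('hole',onz('top',[[327.05,228.5]],70).round(1),onz('side',[[315.1,245.5]],70).round(1))
s=bot.state();print(s['t'],s['tcp_pos'],s['qpos'].round(2),s['qd'].round(2));print(Ro.from_rotvec(s['ee_rot']).as_matrix().round(3))
# vice direction & tray
P=cloud('top',np.load('top0.npy'));im=np.load('top0_rgb.npy')
g=cv2.cvtColor(im,cv2.COLOR_RGB2HSV)[222:310,155:250];m=((g[...,1]<40)&(g[...,2]>150)).astype(np.uint8);k,l,st,c=cv2.connectedComponentsWithStats(m);i=1+st[1:,4].argmax()
q=np.argwhere(l==i)[:,::-1]+[155,222];p=onz('top',q,10)[:,:2];print('tray',st[i],cv2.minAreaRect(p.astype(np.float32)))
E
```

```text
hole [[550.7 -24.7  70. ]] [[551.4 -30.9  70. ]]
1.7667 [466.84203622 -73.82241522 241.09014113] [-0.56  0.02  0.64  2.02 -0.01  1.11  0.29] [ 0.55  0.23  0.56 -0.18 -0.15 -0.01 -0.21]
[[-0.198  0.98  -0.   ]
 [ 0.98   0.198  0.001]
 [ 0.001  0.    -1.   ]]
tray [   6    8   82   74 4357] ((475.9255065917969, 283.105224609375), (176.0977020263672, 156.77392578125), 78.1819839477539)
```

Request:
jog_arm([
  [1,-38,0,0,0,0.005,50],
  [1,-38,0,0,0,0,50],
  [1,-38,0,0,0,0,50],
  [0,-38,0,0,0,0,50],
  [0,-37,-20,0,0,0,50],
  [0,0,-20,0,0,0,50],
  [0,0,-20,0,0,0,50],
  [0,0,0,0,0,0,50],
  [0,0,0,0,0,0,50],
])

```text
t: 2.52
tcp_pos: [469.3, -260.0, 180.2]
ee_rot: [-1.974, -2.439, 0.003]
contact_force: [0.0, 0.8, 0.2]
width: 50.2
grip_force: 0.0
```

```bash
python3 - <<'E'
from h import *
s=bot.state();print(s['t'],s['tcp_pos'],s['ee_rot'],s['contact_force'])
im,d=snap('side','side1');snap('top','top1')
o=np.zeros((560,800,3),np.uint8)
o[:,:400]=cv2.resize(im[205:345,200:300],(400,560),interpolation=3)
t=np.load('top1_rgb.npy');o[:400,400:]=cv2.resize(t[210:310,390:490],(400,400),interpolation=3)
cv2.imwrite('pics/c3.png',o[:,:,::-1])
print(proj('side',[s['tcp_pos'],[469.9,-262.5,140]]),proj('top',[s['tcp_pos'],[469.9,-262.5,140]]))
E
```

```text
2.5167 [ 469.29504005 -259.96618243  180.18997284] [-1.97426597 -2.43920517  0.00254736] [0.00218258 0.79808203 0.22149753]
[[253.39780077 266.04433392]
 [255.7757685  289.17273583]] [[440.50812943 257.04381358]
 [437.72885065 258.36769988]]
```

View pics/c3.png

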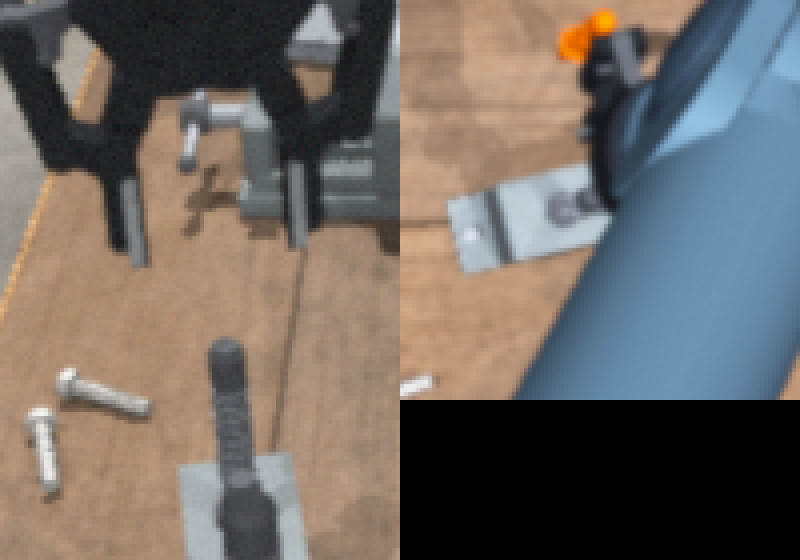

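The punch head is at side (257,291), under the open fingers with tips at (254,269). The side camera reads about 3 px low, so I trust the top view for y. Descending and gripping.

Request:
jog_arm([
  [0.5,-2.5,-20,0,0,0,50],
  [0,0,-25,0,0,0,50],
  [0,0,-25,0,0,0,50],
  [0,0,-20,0,0,0,50],
  [0,0,-9,0,0,0,30],
  [0,0,0,0,0,0,5],
  [0,0,0,0,0,0,5],
  [0,0,0,0,0,0,5],
  [0,0,0,0,0,0,5],
  [0,0,0,0,0,0,5],
], newtons=90)

```text
t: 3.45
tcp_pos: [471.5, -263.5, 83.6]
ee_rot: [1.976, 2.441, 0.001]
contact_force: [-1.3, -0.4, 1.3]
width: 12.0
grip_force: 87.6
```

Request:
jog_arm([
  [0,0,0,0,0,0,5],
  [0,0,0,0,0,0,5],
  [0,0,4,0,0,0,5],
  [0,0,10,0,0,0,5],
  [0,0,15,0,0,0,5],
  [0,0,20,0,0,0,5],
  [0,0,20,0,0,0,5],
  [0,0,10,0,0,0,5],
])

```text
t: 4.12
tcp_pos: [472.8, -264.1, 164.5]
ee_rot: [1.974, 2.438, 0.003]
contact_force: [1.0, -0.4, -1.4]
width: 11.9
grip_force: 87.7
```

```bash
python3 - <<'E'
from h import *
s=bot.state();print(s['t'],s['tcp_pos'],s['ee_rot'],s['contact_force'],s['width'])
im,d=snap('side','side2')
cv2.imwrite('pics/c4.png',cv2.resize(im[225:365,200:340],(560,560),interpolation=3)[:,:,::-1])
E
```

```text
4.1167 [ 472.81764237 -264.0991299   164.49603104] [1.97373357 2.43819808 0.00289084] [ 1.04954386 -0.4196555  -1.44355203] 11.90198710741628
```

View pics/c4.png

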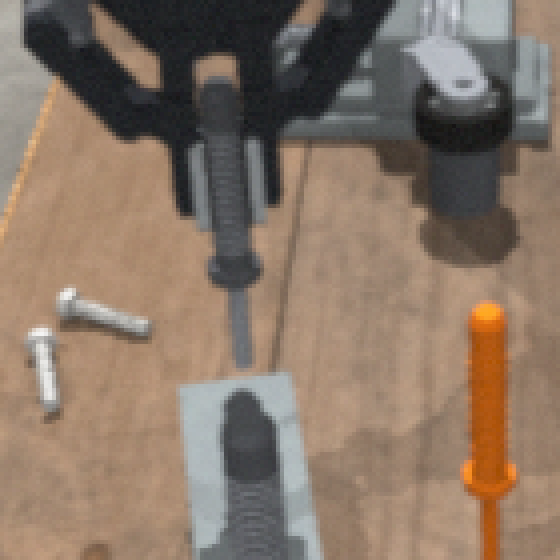

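Request:
jog_arm([
  [0,30,0,0,0,0,5],
  [5,35,0,0,0,0,5],
  [10,35,0,0,0,0,5],
  [20,35,0,0,0,0,5],
  [20,35,0,0,0,0,5],
  [15,35,0,0,0,0,5],
  [8,34,0,0,0,0,5],
  [0,0,0,0,0,0,5],
  [0,0,0,0,0,0,5],
  [0,0,0,0,0,0,5],
])

```text
t: 5.0
tcp_pos: [548.5, -24.4, 160.9]
ee_rot: [-1.975, -2.442, 0.002]
contact_force: [0.4, -1.5, -1.2]
width: 12.1
grip_force: 87.7
```

```bash
python3 - <<'E'
from h import *
print('tip2',onz('side',[[260.25,316.3]],91.9), proj('side',[[472.8,-264.1,91.9]]))
s=bot.state();p=s['tcp_pos'];print(s['t'],p,s['ee_rot'],s['contact_force'],s['width'])
im,d=snap('side','side3');t,_=snap('top','top3')
o=np.zeros((560,800,3),np.uint8)
o[:,:480]=cv2.resize(im[165:277,268:364],(480,560),interpolation=3);o[:320,480:]=cv2.resize(t[200:264,295:359],(320,320),interpolation=3)
cv2.imwrite('pics/c5.png',o[:,:,::-1])
print(proj('side',[p-[0,0,72.6]]),proj('top',[p-[0,0,72.6]]))
E
```

```text
tip2 [[ 473.63048358 -267.69450932   91.9       ]] [[259.98458984 314.77109073]]
5.0 [548.49600006 -24.42332827 160.8632586 ] [-1.97534363e+00 -2.44243051e+00  2.37215440e-03] [ 0.43372464 -1.51395494 -1.15794716] 12.07723295315551
[[313.53918453 235.72931753]] [[326.9457862  228.32897104]]
```

View pics/c5.png

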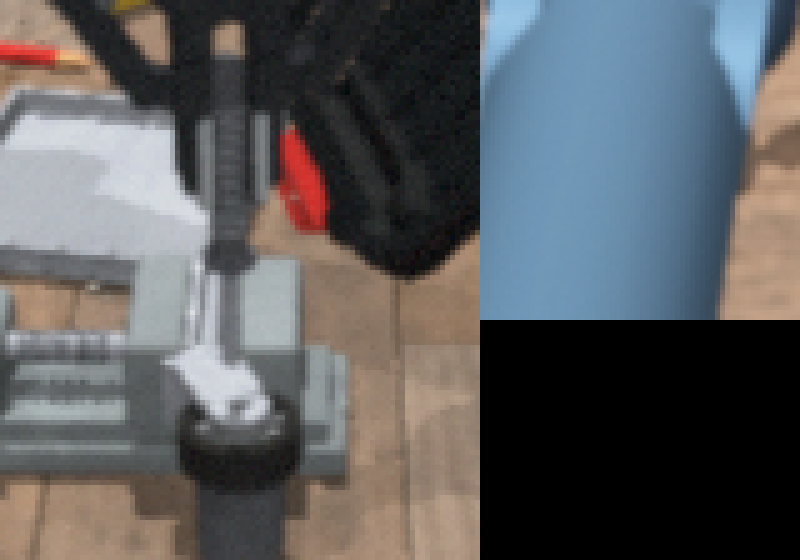

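```bash
python3 - <<'E'
from h import *
im=cv2.cvtColor(np.load('side3_rgb.npy'),7).astype(int);print(im[226:250,307:324])
for v in(236,237.2):print(onz('side',[[314.2,v]],88.3))
print(onz('side',[[315.1,245.5]],70),proj('side',[[550.7,-24.7,70]]))
E
```

```text
[[188 138 182 194 165 123 110 114 125 159 179 179 180 177 179 180 178]
 [184 150 192 197 164 123 112 114 126 156 176 178 179 179 180 180 179]
 [166 155 195 194 160 118 110 111 116 153 179 183 181 183 182 181 183]
 [159 160 197 195 159 117 107 113 122 151 180 183 181 183 182 183 182]
 [151 164 200 192 158 114 107 112 122 153 178 180 178 185 181 182 180]
 [145 173 201 194 154 113 112 113 117 150 178 179 181 181 184 182 181]
 [141 176 199 191 152 109 110 114 122 151 180 181 181 180 185 185 181]
 [156 182 196 189 157 115 111 114 118 151 174 178 178 178 179 180 179]
 [206 209 204 198 179 135 113 110 117 135 154 158 159 159 160 160 156]
 [216 212 204 204 194 147 114 112 107 115 127 129 128 128 128 126 129]
 [211 210 211 206 187 149 116 113 116 123 113 104 104 102 107 103 104]
 [214 214 218 214 205 172 135 131 153 167 136 106 100 101  99 103 100]
 [211 212 213 215 214 203 185 170 185 194 160 120 101  99 100  98  96]
 [210 210 210 211 215 213 212 211 212 212 198 157 113  99  99  96  94]
 [213 211 210 212 212 215 215 217 216 216 212 190 140 108  96  96  94]
 [212 215 213 212 213 214 215 218 212 214 214 211 180 119  96  95  95]
 [201 212 212 211 214 212 213 215 211 206 208 210 182 130  98  91  90]
 [183 209 214 211 211 214 214 214 209 203 194 186 173 137  92  82  77]
 [157 198 206 212 214 210 203 195 182 178 183 186 192 178 131  70  54]
 [108 151 179 200 211 205 179 140 126 129 148 187 208 209 172  92  47]
 [ 68 104 154 204 216 211 178 117 101 120 163 197 213 206 166  86  45]
 [ 43  64 123 177 205 205 178 134 125 165 204 214 208 187 137  89  71]
 [ 37  57  90 125 162 169 148 136 138 169 202 196 175 142 113 101 109]
 [ 69  95 100  96 109 132 135 129 133 140 150 142 117 100  94  97  92]]
[[549.80508014 -25.49387812  88.3       ]]
[[549.92457565 -29.93455437  88.3       ]]
[[551.3693621  -30.94500928  70.        ]] [[314.83876656 243.78623011]]
```

The tip end is at side (313.6,237.8), and the hole at (315.4,245.5). That calls for a shift of about +2.7 in x and −1.8 in y.

Request:
jog_arm([
  [2.7,-1.8,-5,0,0,0,5],
  [0,0,-5,0,0,0,5],
  [0,0,-4,0,0,0,5],
  [0,0,0,0,0,0,5],
  [0,0,0,0,0,0,5],
])

```text
t: 5.52
tcp_pos: [551.2, -26.3, 146.8]
ee_rot: [-1.977, -2.441, 0.002]
contact_force: [-0.2, 0.4, -1.8]
width: 11.8
grip_force: 87.8
```

```bash
python3 - <<'E'
from h import *
s=bot.state();print(s['t'],s['tcp_pos'],s['contact_force'],s['wrist_torque'])
im,d=snap('side','side4');g=cv2.cvtColor(im,7).astype(int);print(g[234:252,305:324])
E
```

```text
5.5167 [551.1746381  -26.27604214 146.79454446] [-0.23949208  0.42838014 -1.81895264] [0.02226601 0.00825124 0.03742333]
[[161 189 206 208 203 200 190 171 146 114 109 114 132 157 158 156 157 160
  157]
 [201 212 214 209 200 207 204 195 167 118 112 110 116 127 128 127 128 129
  127]
 [211 212 211 211 212 207 200 194 169 119 110 106 102 103 104 105 106 106
  104]
 [212 212 212 214 215 216 215 210 181 117 110 108 101 102 100 100 100 101
  102]
 [212 210 208 211 211 213 214 212 180 118 111 108 108 106 102 102 104  97
   97]
 [211 214 210 212 210 211 215 210 180 120 110 111 125 138 109 101 100  98
  101]
 [201 213 212 211 209 212 216 213 184 121 109 113 141 164 134 105 100  99
   99]
 [169 202 212 211 211 213 212 212 188 131 111 114 150 185 165 118  97 100
   99]
 [126 169 198 207 209 208 212 211 187 130 115 115 163 205 187 132  94  96
   96]
 [101 137 180 201 203 206 208 206 187 134 114 119 164 202 187 135  88  78
   84]
 [ 96 106 154 190 194 202 202 199 180 140 118 132 157 185 191 173 126  69
   55]
 [ 85  70 111 148 174 197 201 197 167 124 114 117 133 177 208 204 171  90
   48]
 [ 56  40  67 102 154 200 216 211 186 132 102 101 145 192 212 205 166  87
   49]
 [ 49  45  40  68 123 176 206 213 213 184 130 130 168 208 208 187 141  88
   73]
 [ 53  43  37  58  91 127 162 195 206 185 141 138 167 190 174 145 114 105
  110]
 [ 51  49  72  97  99  96 113 136 153 145 135 130 128 130 119 103  96  98
   90]
 [ 54  60  99 128 117  89  78  90 101 104 108 108 105 100  93  84  94 105
   87]
 [ 46  51  75  97  89  83  74  77  81  85  84  89  90  89  88  88 108 125
  107]]
```

The tip u is 315.35, equal to the hole's, and the edge row matches within about 0.1 px. Lowering gently to feel.

Request:
jog_arm([
  [0,0,-2,0,0,0,5],
  [0,0,-1,0,0,0,5],
  [0,0,0,0,0,0,5],
])

```text
t: 5.82
tcp_pos: [551.6, -25.8, 144.3]
ee_rot: [-1.976, -2.442, 0.0]
contact_force: [-0.4, 0.4, -1.3]
width: 12.0
grip_force: 87.8
```

Request:
jog_arm([
  [0,0,-0.7,0,0,0,5],
  [0,0,-0.3,0,0,0,5],
  [0,0,0,0,0,0,5],
])

```text
t: 6.07
tcp_pos: [551.8, -25.9, 143.4]
ee_rot: [-1.976, -2.442, -0.0]
contact_force: [0.1, -0.7, -1.4]
width: 12.0
grip_force: 87.8
```

Request:
jog_arm([
  [0,0,-0.5,0,0,0,5],
  [0,0,0,0,0,0,5],
])

```text
t: 6.23
tcp_pos: [551.8, -25.9, 142.9]
ee_rot: [-1.976, -2.442, -0.0]
contact_force: [0.3, -0.4, -0.5]
width: 11.9
grip_force: 87.8
```

Request:
jog_arm([
  [0,0,-0.5,0,0,0,5],
  [0,0,0,0,0,0,5],
])

```text
t: 6.4
tcp_pos: [551.8, -25.9, 142.4]
ee_rot: [-1.976, -2.442, 0.0]
contact_force: [-0.0, -0.8, -0.8]
width: 11.8
grip_force: 87.8
```

Request:
jog_arm([
  [0,0,-0.5,0,0,0,5],
  [0,0,0,0,0,0,5],
])

```text
t: 6.57
tcp_pos: [551.7, -25.9, 141.9]
ee_rot: [-1.976, -2.442, 0.0]
contact_force: [0.3, -0.2, -1.7]
width: 12.0
grip_force: 87.8
```

Request:
jog_arm([
  [0,0,-0.5,0,0,0,5],
  [0,0,0,0,0,0,5],
])

```text
t: 6.73
tcp_pos: [551.7, -25.9, 141.3]
ee_rot: [-1.976, -2.442, 0.0]
contact_force: [0.3, 0.6, -1.9]
width: 11.6
grip_force: 87.8
```

Request:
jog_arm([
  [0,0,-0.5,0,0,0,5],
  [0,0,0,0,0,0,5],
])

```text
t: 6.9
tcp_pos: [551.7, -25.9, 140.9]
ee_rot: [-1.976, -2.442, 0.0]
contact_force: [-0.5, 0.9, -1.8]
width: 12.0
grip_force: 87.8
```

Request:
jog_arm([
  [0,0,-0.5,0,0,0,5],
  [0,0,0,0,0,0,5],
])

```text
t: 7.07
tcp_pos: [551.7, -25.9, 140.3]
ee_rot: [-1.976, -2.442, 0.0]
contact_force: [0.4, 0.2, -1.3]
width: 12.0
grip_force: 87.8
```

Request:
jog_arm([
  [0,0,-0.6,0,0,0,5],
  [0,0,0,0,0,0,5],
])

```text
t: 7.23
tcp_pos: [551.7, -25.9, 139.7]
ee_rot: [-1.976, -2.442, 0.0]
contact_force: [0.0, -0.9, -0.4]
width: 11.8
grip_force: 87.8
```

Request:
jog_arm([
  [0,0,-0.6,0,0,0,5],
  [0,0,0,0,0,0,5],
])

```text
t: 7.4
tcp_pos: [551.7, -25.9, 139.1]
ee_rot: [-1.976, -2.442, 0.0]
contact_force: [0.6, 0.1, -1.5]
width: 12.1
grip_force: 87.8
```

Request:
jog_arm([
  [0,0,-0.6,0,0,0,5],
  [0,0,0,0,0,0,5],
])

```text
t: 7.57
tcp_pos: [551.7, -25.9, 138.5]
ee_rot: [-1.976, -2.442, 0.0]
contact_force: [-0.4, -0.5, -1.1]
width: 12.0
grip_force: 87.8
```

Request:
jog_arm([
  [0,0,-0.6,0,0,0,5],
  [0,0,0,0,0,0,5],
])

```text
t: 7.73
tcp_pos: [551.7, -25.9, 137.9]
ee_rot: [-1.976, -2.442, 0.0]
contact_force: [-0.7, 0.9, -1.1]
width: 12.1
grip_force: 87.8
```

Request:
jog_arm([
  [0,0,-0.7,0,0,0,5],
  [0,0,0,0,0,0,5],
])

```text
t: 7.9
tcp_pos: [551.7, -25.9, 137.2]
ee_rot: [-1.976, -2.442, 0.0]
contact_force: [-1.1, 0.4, -0.9]
width: 11.9
grip_force: 87.8
```

Request:
jog_arm([
  [0,0,-0.7,0,0,0,5],
  [0,0,0,0,0,0,5],
])

```text
t: 8.07
tcp_pos: [551.7, -25.9, 136.5]
ee_rot: [-1.976, -2.442, 0.0]
contact_force: [-0.8, -1.1, -0.5]
width: 12.0
grip_force: 87.8
```

Request:
jog_arm([
  [0,0,-0.7,0,0,0,5],
  [0,0,0,0,0,0,5],
])

```text
t: 8.23
tcp_pos: [551.7, -25.9, 135.8]
ee_rot: [-1.976, -2.442, 0.0]
contact_force: [-0.5, 0.7, -2.0]
width: 11.9
grip_force: 87.8
```

Request:
jog_arm([
  [0,0,-0.7,0,0,0,5],
  [0,0,0,0,0,0,5],
])

```text
t: 8.4
tcp_pos: [551.7, -25.9, 135.1]
ee_rot: [-1.976, -2.442, 0.0]
contact_force: [-0.5, -0.1, -1.5]
width: 11.9
grip_force: 87.8
```

Request:
jog_arm([
  [0,0,-0.7,0,0,0,5],
  [0,0,0,0,0,0,5],
])

```text
t: 8.57
tcp_pos: [551.8, -26.0, 134.8]
ee_rot: [-1.976, -2.442, 0.0]
contact_force: [-2.2, 1.2, 1.0]
width: 11.8
grip_force: 87.9
```

```bash
python3 - <<'E'
from h import *
s=bot.state();print(s['t'],s['tcp_pos'],s['contact_force'],s['wrist_torque'])
im,d=snap('side','side5')
cv2.imwrite('pics/c6.png',cv2.resize(im[165:277,268:364],(480,560),interpolation=3)[:,:,::-1])
E
```

```text
8.5667 [551.77448043 -25.98116189 134.76968586] [-2.22828279  1.2101724   1.01296876] [0.01679178 0.3538208  0.0582894 ]
```

View pics/c6.png

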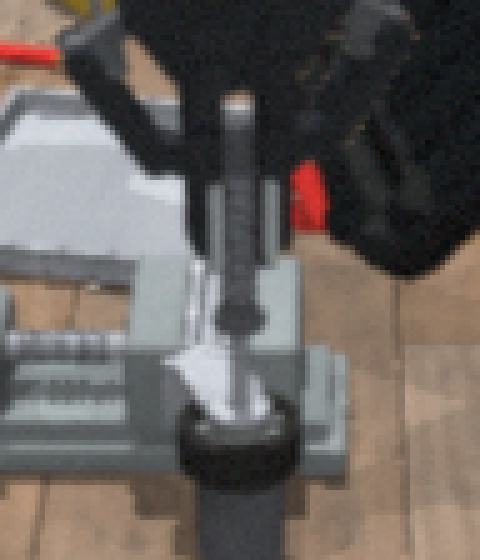

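The punch stands in the hole with its collar at (240,318) in the crop and about 36 mm of tip showing. The first resistance came about 8 mm down, which is the pin's top, as described. Pressing in steps.

Request:
jog_arm([
  [-0.3,0,-0.7,0,0,0,5],
  [0,0,-0.7,0,0,0,5],
  [0,0,0,0,0,0,5],
])

```text
t: 8.87
tcp_pos: [552.0, -26.1, 134.6]
ee_rot: [-1.976, -2.442, -0.001]
contact_force: [-4.7, -0.1, 7.8]
width: 11.8
grip_force: 89.0
```

Request:
jog_arm([
  [0,0,-0.7,0,0,0,5],
  [0,0,-0.7,0,0,0,5],
  [0,0,0,0,0,0,5],
])

```text
t: 9.12
tcp_pos: [552.1, -26.1, 133.8]
ee_rot: [-1.976, -2.441, -0.002]
contact_force: [-4.7, 0.1, 10.7]
width: 12.2
grip_force: 89.2
```

Request:
jog_arm([
  [0,0,-0.7,0,0,0,5],
  [0,0,-0.7,0,0,0,5],
  [0,0,0,0,0,0,5],
])

```text
t: 9.37
tcp_pos: [552.1, -26.2, 132.5]
ee_rot: [-1.976, -2.441, -0.002]
contact_force: [-3.9, 0.9, 11.2]
width: 12.0
grip_force: 89.3
```

Request:
jog_arm([
  [-0.4,0,-0.8,0,0,0,5],
  [0,0,-0.8,0,0,0,5],
  [0,0,-0.8,0,0,0,5],
  [0,0,-0.8,0,0,0,5],
])

```text
t: 9.7
tcp_pos: [552.0, -26.1, 129.6]
ee_rot: [1.977, 2.442, 0.003]
contact_force: [-4.3, -0.1, 12.7]
width: 11.8
grip_force: 89.3
```

Request:
jog_arm([
  [0,0,-0.8,0,0,0,5],
  [0,0,-0.8,0,0,0,5],
  [0,0,-0.8,0,0,0,5],
  [0,0,-0.8,0,0,0,5],
])

```text
t: 10.03
tcp_pos: [552.0, -26.1, 126.4]
ee_rot: [-1.977, -2.442, -0.003]
contact_force: [-4.3, -0.5, 12.8]
width: 12.1
grip_force: 89.3
```

Request:
jog_arm([
  [0,0,-0.8,0,0,0,5],
  [0,0,-0.8,0,0,0,5],
  [0,0,-0.8,0,0,0,5],
  [0,0,-0.8,0,0,0,5],
])

```text
t: 10.37
tcp_pos: [552.0, -26.1, 123.2]
ee_rot: [-1.977, -2.442, -0.003]
contact_force: [-4.8, -0.2, 13.0]
width: 11.7
grip_force: 89.3
```

Request:
jog_arm([
  [-0.5,0,-0.8,0,0,0,5],
  [0,0,-0.8,0,0,0,5],
  [0,0,-0.8,0,0,0,5],
  [0,0,-0.8,0,0,0,5],
])

```text
t: 10.7
tcp_pos: [551.9, -26.1, 120.1]
ee_rot: [1.976, 2.441, 0.004]
contact_force: [-5.2, -0.0, 13.6]
width: 11.7
grip_force: 89.3
```

Request:
jog_arm([
  [0,0,-0.7,0,0,0,5],
  [0,0,-0.7,0,0,0,5],
  [0,0,-0.7,0,0,0,5],
])

```text
t: 10.95
tcp_pos: [551.9, -26.1, 118.0]
ee_rot: [1.976, 2.441, 0.004]
contact_force: [-5.0, 0.1, 13.2]
width: 11.8
grip_force: 89.3
```

Request:
jog_arm([
  [0,0,-0.6,0,0,0,5],
  [0,0,-0.6,0,0,0,5],
])

```text
t: 11.12
tcp_pos: [551.9, -26.1, 116.8]
ee_rot: [1.976, 2.441, 0.003]
contact_force: [-4.3, 0.4, 12.7]
width: 12.0
grip_force: 89.3
```

Request:
jog_arm([
  [0,0,-0.6,0,0,0,5],
  [0,0,-0.6,0,0,0,5],
])

```text
t: 11.28
tcp_pos: [551.9, -26.1, 115.6]
ee_rot: [1.976, 2.441, 0.004]
contact_force: [-4.4, -0.6, 12.5]
width: 11.9
grip_force: 89.3
```

Request:
jog_arm([
  [0,0,-0.5,0,0,0,5],
  [0,0,-0.5,0,0,0,5],
])

```text
t: 11.45
tcp_pos: [551.9, -26.1, 114.6]
ee_rot: [1.976, 2.441, 0.004]
contact_force: [-4.3, -0.6, 13.0]
width: 12.0
grip_force: 89.3
```

Request:
jog_arm([
  [0,0,-0.5,0,0,0,5],
  [0,0,-0.3,0,0,0,5],
])

```text
t: 11.62
tcp_pos: [551.9, -26.1, 113.8]
ee_rot: [1.976, 2.441, 0.004]
contact_force: [-5.1, -0.4, 12.5]
width: 11.8
grip_force: 89.3
```

Request:
jog_arm([
  [0,0,-0.5,0,0,0,5],
  [0,0,-0.3,0,0,0,5],
])

```text
t: 11.78
tcp_pos: [551.9, -26.1, 113.3]
ee_rot: [1.977, 2.442, 0.004]
contact_force: [-6.1, 0.0, 17.0]
width: 11.9
grip_force: 89.5
```

Request:
jog_arm([
  [0,0,-0.5,0,0,0,5],
  [0,0,0,0,0,0,5],
])

```text
t: 11.95
tcp_pos: [552.0, -26.1, 113.3]
ee_rot: [-1.977, -2.442, -0.004]
contact_force: [-5.6, -0.0, 18.1]
width: 12.0
grip_force: 90.1
```

Request:
jog_arm([
  [0,0,-0.5,0,0,0,5],
  [0,0,0,0,0,0,5],
])

```text
t: 12.12
tcp_pos: [552.1, -26.2, 113.2]
ee_rot: [-1.977, -2.441, -0.004]
contact_force: [-8.4, 0.5, 20.1]
width: 11.7
grip_force: 90.3
```

The pin has landed dead. Withdrawing the punch straight up.

Request:
jog_arm([
  [0,0,2,0,0,0,5],
  [0,0,2,0,0,0,5],
  [0,0,4,0,0,0,5],
  [0,0,5,0,0,0,5],
  [0,0,6,0,0,0,5],
  [0,0,6,0,0,0,5],
  [0,0,6,0,0,0,5],
  [0,0,8,0,0,0,5],
  [0,0,15,0,0,0,5],
  [0,0,0,0,0,0,5],
])

```text
t: 12.95
tcp_pos: [552.9, -26.2, 166.5]
ee_rot: [1.974, 2.439, 0.006]
contact_force: [0.9, 0.1, -0.8]
width: 11.9
grip_force: 87.8
```

```bash
python3 - <<'E'
from h import *
from scipy.spatial.transform import Rotation as Ro
s=bot.state();p=s['tcp_pos'];print(s['t'],p,s['contact_force'],Ro.from_rotvec(s['ee_rot']).as_matrix().round(3).tolist())
im,d=snap('side','side6')
print(proj('side',[p-[0,0,72.6],p-[0,0,28.6]]))
cv2.imwrite('pics/c7.png',cv2.resize(im[165:277,268:364],(480,560),interpolation=3)[:,:,::-1])
E
```

```text
12.95 [552.92777899 -26.19680015 166.51827767] [ 0.90430626  0.12390193 -0.77418727] [[-0.208, 0.978, 0.006], [0.978, 0.208, 0.001], [-0.001, 0.006, -1.0]]
[[315.75751077 233.69671698]
 [315.37076766 213.65735265]]
```

View pics/c7.png

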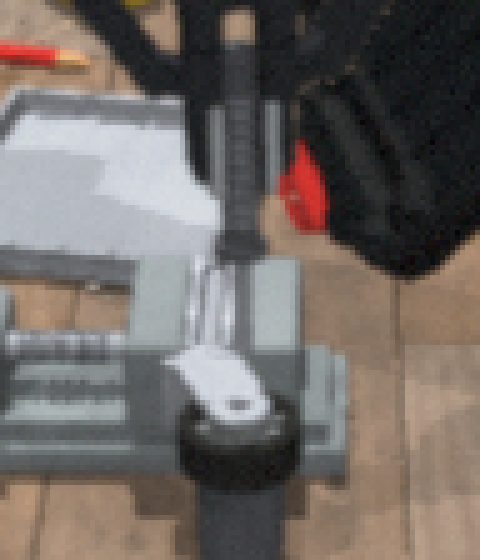

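The withdrawn punch is intact in the grip (collar at crop (242,250), tip at (242,350)), and the axle hole is open at (238,403). Back to the stand.

Request:
jog_arm([
  [-12,-30,0,0,0,0,5],
  [-20,-35,0,0,0,0,5],
  [-20,-35,0,0,0,0,5],
  [-16,-35,0,0,0,0,5],
  [-10,-35,0,0,0,0,5],
  [-4,-35,0,0,0,0,5],
  [0,-32.4,0,0,0,0,5],
  [0,0,-3,0,0,0,5],
  [0,0,0,0,0,0,5],
  [0,0,0,0,0,0,5],
])

```text
t: 13.83
tcp_pos: [468.1, -262.6, 159.7]
ee_rot: [-1.976, -2.44, 0.0]
contact_force: [0.3, 0.4, -1.2]
width: 11.5
grip_force: 87.8
```

Request:
jog_arm([
  [0,0,-10,0,0,0,5],
  [0,0,-10,0,0,0,5],
  [0,0,0,0,0,0,5],
  [0,0,0,0,0,0,5],
  [0,0,0,0,0,0,5],
])

```text
t: 14.25
tcp_pos: [468.6, -262.6, 140.0]
ee_rot: [-1.974, -2.443, 0.0]
contact_force: [0.5, 0.2, -0.8]
width: 11.8
grip_force: 87.8
```

```bash
python3 - <<'E'
from h import *
s=bot.state();p=s['tcp_pos'];print(s['t'],p,s['contact_force'],s['ee_rot'])
im,d=snap('side','side7')
h=[469.9,-262.5,55];print(proj('side',[p-[0,0,72.6],p-[0,0,28.6],h]))
c=im[270:350,225:295];cv2.imwrite('pics/c8.png',cv2.resize(c,(525,600),interpolation=3)[:,:,::-1])
E
```

```text
14.25 [ 468.59309531 -262.56421389  140.03748976] [ 0.53309709  0.22505566 -0.76949923] [-1.97424784e+00 -2.44272091e+00  4.58457260e-04]
[[258.58533472 326.17821254]
 [256.39404096 304.18929575]
 [260.00993603 332.14065609]]
```

View pics/c8.png

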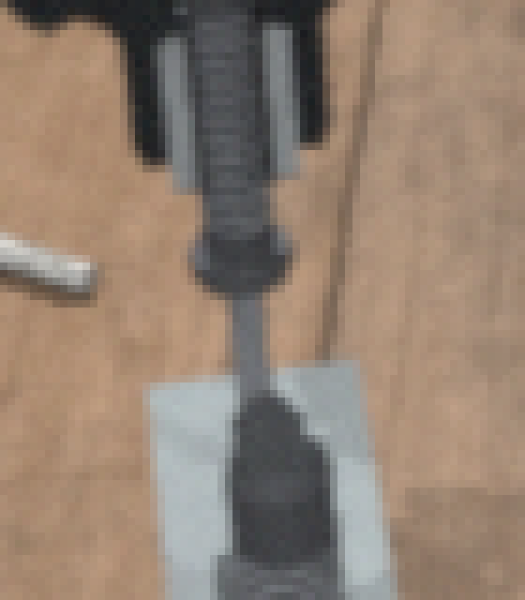

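The tip end is hidden behind the nearer punches. Its shaft runs through crop (254,380), i.e. u≈259.5 heading into the hole row at u≈260.5. A small correction, then I lower and feel.

Request:
jog_arm([
  [1.5,-0.8,-5,0,0,0,5],
  [0,0,-5,0,0,0,5],
  [0,0,0,0,0,0,5],
])

```text
t: 14.55
tcp_pos: [469.6, -263.7, 129.5]
ee_rot: [-1.975, -2.441, 0.001]
contact_force: [-0.0, -0.3, -1.1]
width: 11.7
grip_force: 87.8
```

Request:
jog_arm([
  [0,0,-2,0,0,0,5],
  [0,0,-1.5,0,0,0,5],
  [0,0,0,0,0,0,5],
])

```text
t: 14.8
tcp_pos: [469.8, -264.1, 126.6]
ee_rot: [-1.976, -2.442, 0.0]
contact_force: [0.8, -0.2, -1.5]
width: 12.0
grip_force: 87.8
```

Request:
jog_arm([
  [0,0,-1.5,0,0,0,5],
  [0,0,0,0,0,0,5],
])

```text
t: 14.97
tcp_pos: [470.0, -264.1, 125.3]
ee_rot: [-1.976, -2.442, 0.0]
contact_force: [-0.8, -0.1, -1.2]
width: 11.9
grip_force: 87.8
```

Request:
jog_arm([
  [0,0,-1.5,0,0,0,5],
  [0,0,0,0,0,0,5],
])

```text
t: 15.13
tcp_pos: [470.0, -264.1, 123.8]
ee_rot: [-1.976, -2.442, 0.0]
contact_force: [-0.6, 0.1, -0.7]
width: 11.6
grip_force: 87.8
```

Request:
jog_arm([
  [0.5,0.4,-2,0,0,0,5],
  [0,0,-2,0,0,0,5],
  [0,0,-2,0,0,0,5],
  [0,0,-2,0,0,0,5],
  [0,0,0,0,0,0,5],
])

```text
t: 15.55
tcp_pos: [470.2, -263.5, 115.4]
ee_rot: [-1.976, -2.441, 0.001]
contact_force: [-0.1, -0.7, -1.3]
width: 11.8
grip_force: 87.8
```

Request:
jog_arm([
  [0,0,-4,0,0,0,5],
  [0,0,-4,0,0,0,5],
  [0,0,-4,0,0,0,5],
  [0,0,-4,0,0,0,5],
  [0,0,0,0,0,0,5],
])

```text
t: 15.97
tcp_pos: [469.8, -263.2, 98.8]
ee_rot: [-1.975, -2.441, 0.001]
contact_force: [-0.7, -1.4, -1.1]
width: 11.9
grip_force: 87.8
```

Request:
jog_arm([
  [0,0,-4,0,0,0,5],
  [0,0,-4,0,0,0,5],
  [0,0,-2,0,0,0,5],
  [0,0,-1,0,0,0,5],
  [0,0,0,0,0,0,5],
])

```text
t: 16.38
tcp_pos: [470.4, -263.6, 88.6]
ee_rot: [-1.976, -2.442, 0.0]
contact_force: [-0.7, 0.6, 0.1]
width: 12.0
grip_force: 87.8
```

Request:
jog_arm([
  [0,0,-1,0,0,0,5],
  [0,0,0,0,0,0,5],
])

```text
t: 16.55
tcp_pos: [470.7, -263.8, 88.0]
ee_rot: [1.976, 2.442, 0.0]
contact_force: [-0.3, 0.1, -1.7]
width: 11.9
grip_force: 87.8
```

Request:
jog_arm([
  [0,0,-1,0,0,0,5],
  [0,0,0,0,0,0,5],
])

```text
t: 16.72
tcp_pos: [470.6, -263.7, 86.9]
ee_rot: [1.976, 2.442, 0.0]
contact_force: [-1.1, -0.4, -0.9]
width: 12.3
grip_force: 87.8
```

Request:
jog_arm([
  [0,0,-1,0,0,0,5],
  [0,0,0,0,0,0,5],
])

```text
t: 16.88
tcp_pos: [470.5, -263.6, 85.8]
ee_rot: [-1.976, -2.442, -0.0]
contact_force: [-0.8, -0.4, -1.6]
width: 11.6
grip_force: 87.8
```

Request:
jog_arm([
  [0,0,-0.8,0,0,0,5],
  [0,0,0,0,0,0,5],
])

```text
t: 17.05
tcp_pos: [470.5, -263.7, 85.0]
ee_rot: [-1.976, -2.442, 0.0]
contact_force: [-0.0, -0.3, -1.6]
width: 11.7
grip_force: 87.8
```

Request:
jog_arm([
  [0,0,-0.8,0,0,0,5],
  [0,0,0,0,0,0,5],
])

```text
t: 17.22
tcp_pos: [470.5, -263.7, 84.2]
ee_rot: [-1.976, -2.442, 0.0]
contact_force: [0.2, 0.7, -1.4]
width: 11.4
grip_force: 87.8
```

Request:
jog_arm([
  [0,0,-0.8,0,0,0,5],
  [0,0,0,0,0,0,5],
])

```text
t: 17.38
tcp_pos: [470.7, -263.8, 83.6]
ee_rot: [1.976, 2.442, 0.0]
contact_force: [-0.6, -0.6, -1.0]
width: 11.8
grip_force: 87.9
```

Request:
jog_arm([
  [0,0,-0.7,0,0,0,5],
  [0,0,0,0,0,0,5],
])

```text
t: 17.55
tcp_pos: [470.7, -263.9, 83.3]
ee_rot: [-1.976, -2.442, -0.001]
contact_force: [-0.4, -0.1, 3.6]
width: 12.0
grip_force: 88.2
```

Seated on the plate. Releasing and rising clear.

Request:
jog_arm([
  [0,0,0.5,0,0,0,50],
  [0,0,0,0,0,0,50],
  [0,0,0,0,0,0,50],
  [0,0,0,0,0,0,50],
  [0,0,8,0,0,0,50],
  [0,0,22,0,0,0,50],
  [0,0,25,0,0,0,50],
  [0,0,25,0,0,0,50],
  [0,0,20,0,0,0,50],
  [0,0,0,0,0,0,50],
])

```text
t: 18.38
tcp_pos: [473.6, -265.9, 188.3]
ee_rot: [1.972, 2.435, 0.005]
contact_force: [0.5, -0.1, -0.0]
width: 50.3
grip_force: 0.0
```

```bash
python3 - <<'E'
from h import *
from scipy.spatial.transform import Rotation as Ro
s=bot.state();p=s['tcp_pos'];print(s['t'],p,s['contact_force'],s['width'],Ro.from_rotvec(s['ee_rot']).as_matrix().round(3).tolist())
im,d=snap('side','side8')
a=np.load('side1_rgb.npy').astype(int)
c=abs(im.astype(int)-a)[285:345,235:290].max(2);print((c>40).sum(), np.argwhere(c>40)[:20].tolist())
E
```

```text
18.3833 [ 473.55534143 -265.87823411  188.34502514] [ 0.52647712 -0.09880162 -0.03790589] 50.282199196341224 [[-0.208, 0.978, 0.009], [0.978, 0.208, -0.003], [-0.005, 0.008, -1.0]]
61 [[6, 18], [8, 17], [8, 26], [9, 17], [9, 26], [10, 17], [10, 26], [10, 27], [11, 17], [11, 26], [11, 27], [12, 17], [12, 26], [12, 27], [13, 18], [13, 26], [13, 27], [14, 18], [14, 27], [15, 18]]
```

Request:
jog_arm([
  [5,30,0,0,0,0,85],
  [15,36,0,0,0,-0.08,85],
  [18,36,0,0,0,-0.08,85],
  [18,36,0,0,0,-0.07,85],
  [14,36,0,0,0,0,85],
  [8,36,0,0,0,0,85],
  [0,26,-15,0,0,0,85],
  [0,0,-15,0,0,0,85],
  [0,0,0,0,0,0,85],
  [0,0,0,0,0,0,85],
])

```text
t: 19.27
tcp_pos: [546.8, -28.1, 151.8]
ee_rot: [-2.242, -2.198, 0.006]
contact_force: [0.6, -1.0, 0.4]
width: 85.0
grip_force: 0.0
```

Request:
jog_arm([
  [0,0,-20,0,0,0,85],
  [0,0,-20,0,0,0,85],
  [0,0,-10,0,0,0,85],
  [0,0,0,0,0,0,85],
  [0,0,0,0,0,0,85],
  [0,0,0,0,0,0,85],
])

```text
t: 19.77
tcp_pos: [549.5, -28.7, 104.5]
ee_rot: [2.244, 2.196, 0.002]
contact_force: [0.1, -0.1, 0.0]
width: 85.2
grip_force: 0.0
```

```bash
python3 - <<'E'
from h import *
from scipy.spatial.transform import Rotation as Ro
s=bot.state();p=s['tcp_pos'];print(s['t'],p,s['contact_force'],s['width'],Ro.from_rotvec(s['ee_rot']).as_matrix().round(3).tolist())
# jaw edge lines in top0
g=cv2.cvtColor(np.load('top0_rgb.npy'),7)[200:300,255:320];g=cv2.resize(g,None,fx=4,fy=4,interpolation=2)
for l in cv2.createLineSegmentDetector().detect(g)[0][:,0]:
    a=l.reshape(2,2)/4+[255,200];q=onz('top',a,64)[:,:2];L=np.hypot(*(q[1]-q[0]))
    if L>35:print(q.round(0).tolist(),L.round(),(np.degrees(np.arctan2(*(q[1]-q[0])[::-1]))%90).round(1))
im,d=snap('side','side9')
cv2.imwrite('pics/c9.png',cv2.resize(im[165:277,268:364],(480,560),interpolation=3)[:,:,::-1])
E
```

```text
19.7667 [549.45518224 -28.74037157 104.51676758] [ 0.11314666 -0.11886081  0.01886382] 85.19745613303466 [[0.021, 1.0, 0.002], [1.0, -0.021, -0.0], [-0.0, 0.002, -1.0]]
[[503.0, 105.0], [501.0, 31.0]] 74.0 88.8
[[449.0, 26.0], [494.0, 25.0]] 45.0 89.8
[[445.0, 40.0], [445.0, 95.0]] 55.0 89.8
[[449.0, 35.0], [495.0, 34.0]] 45.0 88.9
[[537.0, 32.0], [538.0, 97.0]] 65.0 89.3
[[528.0, 101.0], [526.0, 39.0]] 62.0 88.1
[[542.0, 95.0], [542.0, 33.0]] 62.0 0.1
[[492.0, 47.0], [447.0, 49.0]] 45.0 88.4
[[608.0, 103.0], [607.0, 35.0]] 68.0 89.2
[[494.0, 30.0], [451.0, 31.0]] 43.0 88.9
[[545.0, 32.0], [547.0, 101.0]] 69.0 88.4
[[458.0, 75.0], [493.0, 75.0]] 35.0 89.4
```

View pics/c9.png

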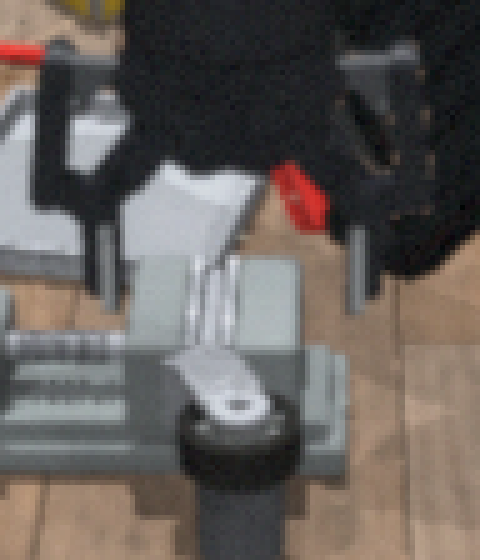

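The fingers straddle the wheel: tips at crop x 108 and 356, midpoint 232, with the wheel centre at 240, so I shift +2.3 mm in x. The vice axis is about −91°.

Request:
jog_arm([
  [2.3,-0.8,-12,0,0,0,85],
  [0,0,-15,0,0,0,85],
  [0,0,-12,0,0,0,85],
  [0,0,0,0,0,0,85],
  [0,0,0,0,0,0,85],
])

```text
t: 20.23
tcp_pos: [550.0, -28.6, 63.4]
ee_rot: [-2.243, -2.198, 0.003]
contact_force: [0.4, 0.6, 0.1]
width: 85.2
grip_force: 0.0
```

Request:
jog_arm([
  [0,0,-8,0,0,0,85],
  [0,0,-8,0,0,0,85],
  [0,0,-6,0,0,0,85],
  [0,0,-4,0,0,0,85],
  [0,0,0,0,0,0,85],
  [0,0,0,0,0,0,85],
])

```text
t: 20.73
tcp_pos: [550.6, -28.6, 38.0]
ee_rot: [-2.243, -2.199, 0.001]
contact_force: [-0.0, 0.8, 0.5]
width: 84.7
grip_force: 0.0
```

Request:
jog_arm([
  [1,0,1,0,0,0,60],
  [0,0,0,0,0,0,56],
  [0,0,0,0,0,0,53],
  [0,0,0,0,0,0,50],
  [0,0,0,0,0,0,47],
  [0,0,0,0,0,0,44],
  [0,0,0,0,0,0,42],
  [0,0,0,0,0,0,42],
  [0,0,0,0,0,0,42],
], newtons=30)

```text
t: 21.48
tcp_pos: [552.3, -28.5, 40.1]
ee_rot: [2.244, 2.199, 0.001]
contact_force: [-2.3, -0.0, 5.3]
width: 50.3
grip_force: 30.4
```

Request:
jog_arm([
  [0,0,0.6,0,0,0,42],
  [0,0,0.6,0,0,0,42],
  [0,0,0,0,0,0,42],
])

```text
t: 21.73
tcp_pos: [551.6, -28.4, 40.3]
ee_rot: [-2.243, -2.199, 0.0]
contact_force: [0.0, -0.7, -0.5]
width: 50.6
grip_force: 31.4
```

Request:
jog_arm([
  [-0.3,-1,0,0,0,0,42],
  [0,-1,0,0,0,0,42],
  [0,-1,0,0,0,0,42],
  [0,0,0,0,0,0,42],
])

```text
t: 22.07
tcp_pos: [551.4, -32.1, 40.4]
ee_rot: [2.244, 2.199, -0.001]
contact_force: [0.2, -0.9, -0.2]
width: 50.4
grip_force: 31.4
```

The wheel moves freely. Sliding it out.

Request:
jog_arm([
  [0,-3,0,0,0,0,42],
  [0,-4,0,0,0,0,42],
  [0,-4,0,0,0,0,42],
  [-0.3,-4,0,0,0,0,42],
])

```text
t: 22.4
tcp_pos: [551.3, -47.2, 40.6]
ee_rot: [2.244, 2.199, -0.0]
contact_force: [0.3, -0.4, -1.4]
width: 50.6
grip_force: 31.4
```

Request:
jog_arm([
  [0,-5,0,0,0,0,42],
  [0,-6,0,0,0,0,42],
  [-0.2,-6,0,0,0,0,42],
  [0,-6,0,0,0,0,42],
  [-0.2,-6,0,0,0,0,42],
  [0,-6,0,0,0,0,42],
  [-0.2,-6,0,0,0,0,42],
  [0,-4,0,0,0,0,42],
  [0,0,0,0,0,0,42],
])

```text
t: 23.15
tcp_pos: [550.5, -93.2, 40.7]
ee_rot: [2.245, 2.196, -0.001]
contact_force: [0.1, -0.2, -1.0]
width: 50.7
grip_force: 31.4
```

Request:
jog_arm([
  [0,0,10,0,0,0,42],
  [0,0,20,0,0,0,42],
  [0,0,25,0,0,0,42],
  [0,0,25,0,0,0,42],
  [0,0,25,0,0,0,42],
  [0,0,15,0,0,0,42],
  [0,0,0,0,0,0,42],
])

```text
t: 23.73
tcp_pos: [554.0, -91.7, 165.1]
ee_rot: [2.239, 2.196, 0.01]
contact_force: [1.6, 0.3, -0.5]
width: 50.3
grip_force: 31.6
```

```bash
python3 - <<'E'
from h import *
s=bot.state();print(s['t'],s['tcp_pos'],s['width'])
P=cloud('top',np.load('top0.npy')).reshape(-1,3)
for x0,x1 in((380,420),(420,500),(500,540),(540,560),(560,580),(580,620)):
    print(x0,[ (y,P[(P[:,0]>x0)&(P[:,0]<x1)&(P[:,1]>y)&(P[:,1]<y+40)&(P[:,2]<800)][:,2].max().round()) for y in range(100,400,40)])
f=P[(abs(P[:,0]-476)<40)&(abs(P[:,1]-283)<40)];print('floor',np.median(f[:,2]))
E
```

```text
23.7333 [553.9660408  -91.68292787 165.10387753] 50.256571708277995
380 [(100, np.float64(56.0)), (140, np.float64(6.0)), (180, np.float64(20.0)), (220, np.float64(21.0)), (260, np.float64(25.0)), (300, np.float64(19.0)), (340, np.float64(19.0)), (380, np.float64(6.0))]
420 [(100, np.float64(21.0)), (140, np.float64(7.0)), (180, np.float64(19.0)), (220, np.float64(10.0)), (260, np.float64(10.0)), (300, np.float64(10.0)), (340, np.float64(23.0)), (380, np.float64(7.0))]
500 [(100, np.float64(72.0)), (140, np.float64(7.0)), (180, np.float64(22.0)), (220, np.float64(18.0)), (260, np.float64(10.0)), (300, np.float64(9.0)), (340, np.float64(21.0)), (380, np.float64(7.0))]
540 [(100, np.float64(67.0)), (140, np.float64(6.0)), (180, np.float64(5.0)), (220, np.float64(19.0)), (260, np.float64(20.0)), (300, np.float64(19.0)), (340, np.float64(23.0)), (380, np.float64(31.0))]
560 [(100, np.float64(69.0)), (140, np.float64(4.0)), (180, np.float64(6.0)), (220, np.float64(14.0)), (260, np.float64(26.0)), (300, np.float64(35.0)), (340, np.float64(33.0)), (380, np.float64(30.0))]
580 [(100, np.float64(19.0)), (140, np.float64(37.0)), (180, np.float64(30.0)), (220, np.float64(30.0)), (260, np.float64(35.0)), (300, np.float64(36.0)), (340, np.float64(51.0)), (380, np.float64(54.0))]
floor 2.0212020313497305
```

Clear. Over to the tray centre at about (476,283).

Request:
jog_arm([
  [-8,25,0,0,0,0,42],
  [-12,35,0,0,0,0,42],
  [-12,38,0,0,0,0,42],
  [-12,38,0,0,0,0,42],
  [-12,38,0,0,0,0,42],
  [-10,38,0,0,0,0,42],
  [-8,38,0,0,0,0,42],
  [-4,38,0,0,0,0,42],
  [0,38,0,0,0,0,42],
  [0,35,0,0,0,0,42],
])

```text
t: 24.57
tcp_pos: [470.7, 272.1, 159.7]
ee_rot: [-2.24, -2.201, 0.002]
contact_force: [1.0, -0.6, -0.2]
width: 50.5
grip_force: 31.6
```

Request:
jog_arm([
  [0,12,0,0,0,0,42],
  [0,0,-20,0,0,0,42],
  [0,0,-25,0,0,0,42],
  [0,0,-25,0,0,0,42],
  [0,0,-25,0,0,0,42],
  [0,0,-20,0,0,0,42],
  [0,0,0,0,0,0,42],
  [0,0,0,0,0,0,42],
  [0,0,0,0,0,0,42],
])

```text
t: 25.32
tcp_pos: [473.2, 281.5, 46.2]
ee_rot: [2.244, 2.199, 0.001]
contact_force: [-1.7, -0.4, 0.2]
width: 50.6
grip_force: 31.8
```

```bash
python3 - <<'E'
from h import *
from scipy.spatial.transform import Rotation as Ro
s=bot.state();print(s['t'],s['tcp_pos'],s['contact_force'],s['width'],Ro.from_rotvec(s['ee_rot']).as_matrix().round(3).tolist())
E
```

```text
25.3167 [473.24910979 281.51537151  46.19384363] [-1.71356431 -0.41817482  0.20869254] 50.62111341392365 [[0.02, 1.0, 0.001], [1.0, -0.02, 0.0], [0.0, 0.001, -1.0]]
```

Request:
jog_arm([
  [0,0,-15,0,0,0,42],
  [0,0,-12,0,0,0,42],
  [0,0,-8,0,0,0,42],
  [0,0,-4,0,0,0,42],
  [0,0,0,0,0,0,42],
  [0,0,0,0,0,0,42],
])

```text
t: 25.82
tcp_pos: [472.8, 281.4, 6.7]
ee_rot: [2.244, 2.199, -0.0]
contact_force: [0.0, -0.2, -0.8]
width: 50.5
grip_force: 31.8
```

Request:
jog_arm([
  [0,0,-1,0,0,0,42],
  [0,0,-1,0,0,0,42],
  [0,0,0,0,0,0,42],
])

```text
t: 26.07
tcp_pos: [472.9, 281.6, 4.8]
ee_rot: [2.244, 2.199, 0.001]
contact_force: [0.1, -0.9, -0.9]
width: 50.2
grip_force: 31.8
```

Request:
jog_arm([
  [0,0,-1,0,0,0,42],
  [0,0,0,0,0,0,42],
])

```text
t: 26.23
tcp_pos: [472.7, 281.5, 3.6]
ee_rot: [-2.243, -2.199, -0.0]
contact_force: [0.6, -0.3, -0.2]
width: 50.8
grip_force: 31.8
```

Request:
jog_arm([
  [0,0,-1,0,0,0,42],
  [0,0,0,0,0,0,42],
])

```text
t: 26.4
tcp_pos: [472.6, 281.5, 2.5]
ee_rot: [-2.243, -2.199, 0.0]
contact_force: [0.3, 0.3, -0.7]
width: 50.5
grip_force: 31.8
```

Request:
jog_arm([
  [0,0,-0.8,0,0,0,42],
  [0,0,0,0,0,0,42],
])

```text
t: 26.57
tcp_pos: [472.6, 281.4, 1.6]
ee_rot: [-2.243, -2.199, 0.0]
contact_force: [0.3, -0.3, -0.4]
width: 50.2
grip_force: 31.8
```

Request:
jog_arm([
  [0,0,-0.7,0,0,0,42],
  [0,0,0,0,0,0,42],
])

```text
t: 26.73
tcp_pos: [472.6, 281.4, 0.9]
ee_rot: [-2.243, -2.199, 0.0]
contact_force: [0.1, 0.1, 0.2]
width: 50.1
grip_force: 31.8
```

The wheel is within a millimetre of the floor. Releasing.

Request:
jog_arm([
  [0,0,0,0,0,0,54],
  [0,0,0,0,0,0,60],
  [0,0,0,0,0,0,68],
  [0,0,0,0,0,0,72],
  [0,0,5,0,0,0,72],
  [0,0,15,0,0,0,72],
  [0,0,25,0,0,0,72],
  [0,0,30,0,0,0,72],
  [0,0,35,0,0,0,72],
  [0,0,35,0,0,0,72],
])

```text
t: 27.57
tcp_pos: [472.1, 280.8, 147.3]
ee_rot: [2.244, 2.199, -0.002]
contact_force: [-0.1, 1.1, -0.9]
width: 71.9
grip_force: 0.0
```

Request:
jog_arm([
  [-10,30,10,0,0,0,72],
  [-20,35,10,0,0,0,72],
  [-20,35,10,0,0,0,72],
  [-20,35,0,0,0,0,72],
  [-20,35,0,0,0,0,72],
  [-20,35,0,0,0,0,72],
  [-20,35,0,0,0,0,72],
  [-20,35,0,0,0,0,72],
  [0,0,0,0,0,0,72],
  [0,0,0,0,0,0,72],
])

```text
t: 28.4
tcp_pos: [318.6, 560.0, 175.9]
ee_rot: [-2.234, -2.207, 0.0]
contact_force: [0.5, -1.2, -0.1]
width: 71.4
grip_force: 0.0
```

```bash
python3 - <<'E'
from h import *
s=bot.state();print(s['t'],s['tcp_pos'],s['contact_force'],s['width'])
t,dt=snap('top','top9');im,d=snap('side','side10')
o=np.zeros((600,800,3),np.uint8)
o[:240,:]=cv2.resize(t[150:315,150:500],(800,240),interpolation=3)[:240]
o[240:600,:400]=cv2.resize(im[165:345,200:400],(400,360),interpolation=3)
o[240:600,400:]=cv2.resize(im[270:450,220:420],(400,360),interpolation=3)
cv2.imwrite('pics/c10.png',o[:,:,::-1])
P=cloud('top',dt)[225:310,158:250].reshape(-1,3);w=P[(P[:,2]>15)&(abs(P[:,0]-473)<45)&(abs(P[:,1]-281)<45)]
print('wheel top',len(w),np.median(w,0),w.min(0),w.max(0))
E
```

```text
28.4 [318.59178091 559.98229747 175.8864557 ] [ 0.52429388 -1.21828908 -0.09269879] 71.35852982890684
wheel top 288 [472.89773595 282.81088418  20.68160122] [449.83362204 260.52400171  15.04041138] [498.18954237 308.00141662  28.91013987]
```

View pics/c10.png

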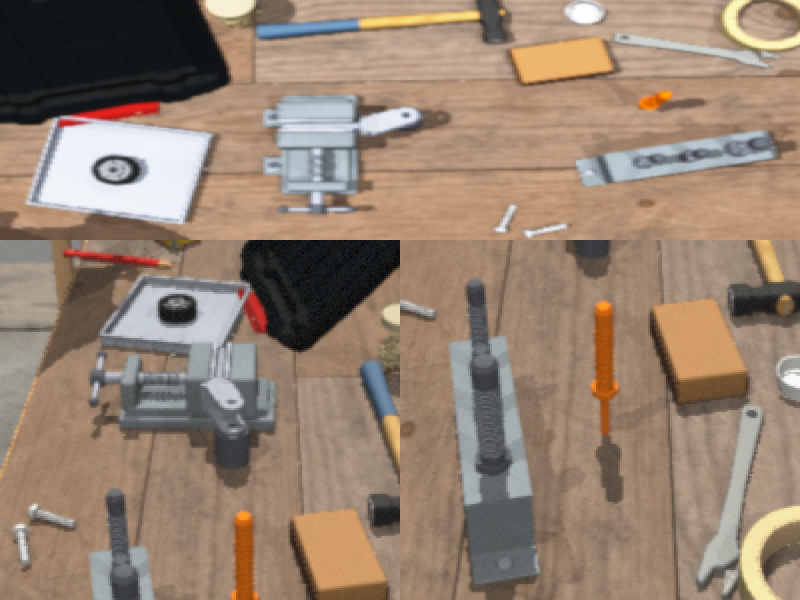

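The picture shows the wheel flat in the tray (top strip (115,169)), the fork empty, all three punches upright in the stand, and the sanding block unmoved. Handing in.

```bash
python3 -c "
from bench import close_job
print(close_job())"
```

```text
the job is handed in; nothing more can be done
None
```

The job is handed in: the axle pin was pressed down until it landed (about 20 N at most in the readings), the wheel slid out freely and lies flat in the tray, the pin punch is back upright in its own hole, and the other punches and the sanding block were not touched.

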